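# Unstack the stripped printer parts into their trays

## Task

The parts taken out of a printer are piled up on the rubber pad: gear, fan, circuit board and power unit. Take the pile apart and set each part down gently in the blue tray made to its shape and size (gear in the small round one, fan in the square one, circuit board in the middle-sized oblong one, power unit in the largest), upright and flat on the tray floor. Leave the multimeter and the little bottle where they are.

Things in the scene. Friction and masses are not known exactly. Their poses are not given: they have to be found in the camera images.
- gear: White plastic drive gear, on top of the stack: toothed disc 40 mm across and 10 mm thick with a round hub 18 mm in diameter rising from 10 to 28 mm above the underside, to pinch it by. About 25 g. Origin: centre of its underside; z up along its axis. It lies loose on the fan.
- fan: Black square cooling fan with grey blades, 50 x 50 mm, 20 mm high, solid sides, about 60 g. Origin: centre of its underside; z up; x and y along its sides. It lies loose on the heat sink of the board.
- board: Green circuit board, 60 mm (x) x 84 mm (y), 4 mm thick, about 120 g. A finned aluminium heat sink, 30 x 30 mm, stands at its centre from 4 to 28 mm above the underside and is the place to grip it, across x (the fins lie along y). Along both short ends (beyond 20 mm from the centre in y) are connectors and components up to 12 mm above the underside. Origin: centre of its underside; z up. It lies loose on the power unit.
- power_unit: Metal power unit at the bottom of the stack: mounting flange 74 mm (x) x 110 mm (y), 4 mm thick, and on its centre a slotted steel housing 50 mm (x) x 92 mm (y) from 4 to 34 mm above the underside; grip the housing across x. About 350 g. Origin: centre of its underside; z up. It lies loose on a dark rubber pad (96 x 130 mm, 4 mm thick, fixed to the bench) in any of the same five spots as the trays; the whole stack is about 110 mm high.
- gear_tray: Small round tray, inside diameter 56 mm, outside 62 mm, for the gear. Blue with a grey lining inside, fixed to the bench, in any of five spots. Origin: centre of its underside; z up. Floor 4 mm thick; rim 3 mm thick, its top 9 mm above the bench (5 mm above the tray floor).
- fan_tray: Square tray, inside 66 x 66 mm, for the fan. x and y along its sides. Blue with a grey lining inside, fixed to the bench, in any of five spots. Origin: centre of its underside; z up. Floor 4 mm thick; rim 3 mm thick, its top 9 mm above the bench (5 mm above the tray floor).
- board_tray: Middle-sized oblong tray, inside 76 mm (x) x 100 mm (y), for the circuit board. Blue with a grey lining inside, fixed to the bench, in any of five spots. Origin: centre of its underside; z up. Floor 4 mm thick; rim 3 mm thick, its top 9 mm above the bench (5 mm above the tray floor).
- power_tray: Largest oblong tray, inside 90 mm (x) x 126 mm (y), for the power unit. Blue with a grey lining inside, fixed to the bench, in any of five spots. Origin: centre of its underside; z up. Floor 4 mm thick; rim 3 mm thick, its top 9 mm above the bench (5 mm above the tray floor).
- meter: Orange multimeter lying face up on the bench, loose, 78 mm (x) x 150 mm (y), 50 mm high, 0.38 kg; to be left alone. Origin: centre of its underside.
- bottle: Small white bottle with a black cap standing on the bench, loose, 34 mm in diameter, 65 mm high, 60 g; to be left alone. Origin: centre of its underside.

How it is judged:
By the outcome, as a careful person would: the job done as asked, in the order asked, and still so for the second after the job is handed in, with the robot touching nothing.
It also fails if it takes over 128 s, if anything falls off the work surface, if the arm or the gripper's body presses on something with over 40 N, if the wrist force passes 120 N, or if a joint passes its speed limit or range.

## Robot

A 6-joint arm with a two-finger parallel gripper is mounted at the origin on the work surface. World frame = base frame: x ahead of the robot, y to its left, z up, the work surface at z = 0. Lengths are in mm, angles in rad, forces in N, time in s.
With the tool pointing down it reaches from about 275 to 1000 mm from the base axis. Payload 8.4 kg.
Tool frame: the origin (TCP) lies between the finger pads; the fingertips stand r.finger_overhang ahead of it and the grasp point (between the pads) is the TCP (r.finger_overhang is the distance from the TCP to the fingertips, in mm); z points along the fingers, y is the line along which they close (so a half turn about z gives the same grasp; the last joint's range is limited). The gripper opens to 85 mm and grips with 20 to 120 N. Pads are 22 mm wide; open, the fingers measure 114 mm over their backs; the gripper's body (76 mm by 85 mm) begins 54 mm behind the grasp point. The pads swing forward as they close: fully open they stand 13 mm farther back than shut.
Start: joints at [1.269, 0.353, 1.633, -0, 1.155, -0.002], TCP at [184.579, 597.125, 250.281] pointing down, gripper open.
Joint ranges: [-2.63, 2.63], [-0.92, 2.1], [0.06, 2.66], [-1.3, 4.44], [0, 2.69], [-3.02, 3.02]. Speed limits (rad/s): [2.22, 2.22, 2.79, 3.14, 3.14, 3.14].

## Interface

Orientations are given as [roll, pitch, yaw] about the fixed x, y, z axes, in that order (R = Rz(yaw) Ry(pitch) Rx(roll)).
In Python, from rig import r, cams, sign_off gives the robot as it stands.
- The arm moves only by the shell command python3 -m crank 'ROWS' [FORCE]. ROWS is JSON, a list of rows, each a list of 7 numbers: the shift along the tool's x, y, z in m, then the turn, a rotation vector about the tool's x, y, z in rad, then the closure, from 0 (fully open) to 1 (shut). In form: [[dx, dy, dz, ax, ay, az, gripper], ...]. A call has 1 to 5 rows; each row is the pose to reach, as a shift and turn from the pose commanded when the call began, along the tool's axes at that moment; what a row does not reach only later rows make up. A row lasts 1/10 s, in which the tool goes at most 50 mm and 8.59 degrees, less where a joint would pass 70% of its speed; a pose out of reach is approached as far as the arm can. A call with a gripper value outside its range is refused whole. The fingers move at their own pace and stop on an object; FORCE is the grip in N (left out, the last holds). Time passes only in rows, so rows that repeat a pose let the fingers close. It gives the time, the measured TCP pose, the force, the opening and the grip force at its end, in the units of the state.
- r.sense(): the state, without advancing time (a new reading comes with each control period).
- cams.grab_frame(name): name is "scene" or "top" or "wrist"; returns a dict with "image" (420x560x3 uint8, red, green, blue), "fx", "fy", "cx", "cy" (pixels), "D" ([k1, k2, p1, p2, k3] as OpenCV has them; the pictures are not rectified), "position" and "orientation" of the camera in the world. Camera axes: x right, y down, z forward; pixel columns grow to the right and rows downward; lengths in mm; the calibration is good to about 2 mm. A picture is of the moment at which its call begins. There is no depth.
- sign_off(): hands the job in; it is judged then, once.
The state is a dict: "clock": time; "qpos": joint angles; "qvel": joint speeds; "joint_efforts": joint torques, N m; "eef_pos": TCP position; "tcp_rot": TCP orientation; "contact_force": force on the tool from outside, world axes, zero at the start; "wrist_torque": the same for the moment, N m; "opening": opening from 0.0 (shut) to 1.0 (fully open); "grasp_force": force on a finger pad.
Only numpy, scipy, OpenCV 4.12 (cv2) and the standard library are available. Lean on these libraries where they do the work, as an engineer would, in place of code of your own. Each camera call takes 0.05 s, during which the arm holds its last target. There are 200 camera calls.

## Working session

There is one attempt and no reset: what is moved stays moved. The work goes in short steps, Python scripts to look and compute and a shell command to move; the robot and the scene stay as the last step left them, time stands still between calls to the robot, and variables do not carry over. Pictures are saved under pics/ and viewed, at most 14 in all, crops included, and the job is handed in when it is done.

```bash
ls; mkdir -p pics; python3 - <<'E'
from rig import r,cams
import cv2
s=r.sense();print(s, r.finger_overhang)
for n in ("scene","top"):
    f=cams.grab_frame(n);cv2.imwrite(f"pics/{n}0.png",cv2.resize(f["image"][:,:,::-1],(784,588)))
    print({k:v for k,v in f.items() if k!="image"})
E
```

```text
pics
{'clock': 0.0, 'qpos': array([ 1.26862059e+00,  3.53648043e-01,  1.63415421e+00,  3.69785237e-06,
        1.15517417e+00, -2.42617355e-03]), 'qvel': array([ 9.83677110e-04,  3.76409939e-05, -1.01179881e-03,  1.45556104e-03,
       -7.56814942e-04, -2.85527227e-04]), 'joint_efforts': array([-2.04978896e-03, -6.05238390e+01, -3.42066658e+01, -1.93101587e-04,
        9.30500304e-03,  7.08375055e-06]), 'eef_pos': array([184.43035579, 596.69455282, 249.55312892]), 'tcp_rot': array([-3.14020890e+00, -6.73820922e-06,  2.84184159e+00]), 'contact_force': array([ 0.13104556, -0.02933467, -0.38735423]), 'wrist_torque': array([-0.02796086,  0.02448413,  0.02125252]), 'grasp_force': 0.0, 'opening': 0.99912685372328} 19.0
{'fx': 396.6783274566448, 'fy': 396.6783274566448, 'cx': 274.2491188144516, 'cy': 212.3560377954683, 'D': array([0.03938434, 0.        , 0.        , 0.        , 0.        ]), 'position': array([1113.41690815,  198.75297522,  728.0043489 ]), 'orientation': array([-2.38864256, -0.00379155,  1.94843188])}
{'fx': 456.2482942547533, 'fy': 456.2482942547533, 'cx': 280.4221219604975, 'cy': 212.22828994486113, 'D': array([-0.02192735,  0.        ,  0.        ,  0.        ,  0.        ]), 'position': array([ 458.57623363,  -15.12613982, 1162.52673352]), 'orientation': array([-3.04114613, -0.01844694, -1.56923792])}
```

View pics/top0.png

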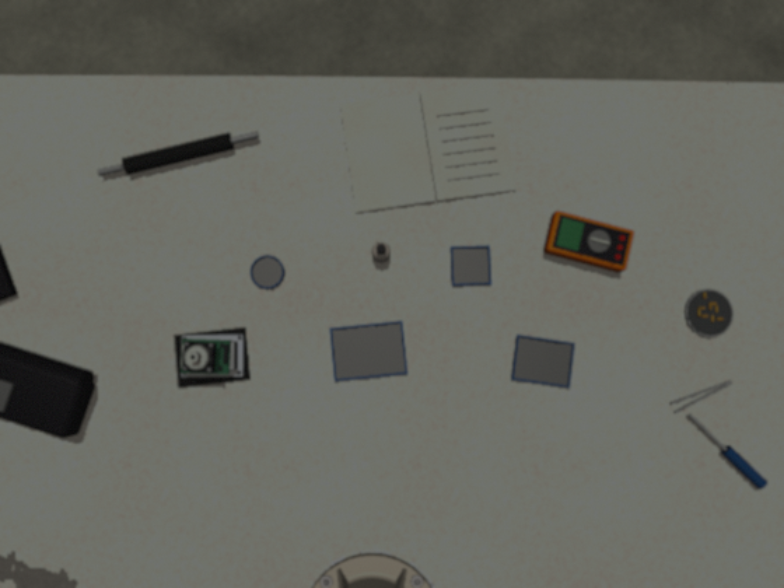

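View pics/scene0.png

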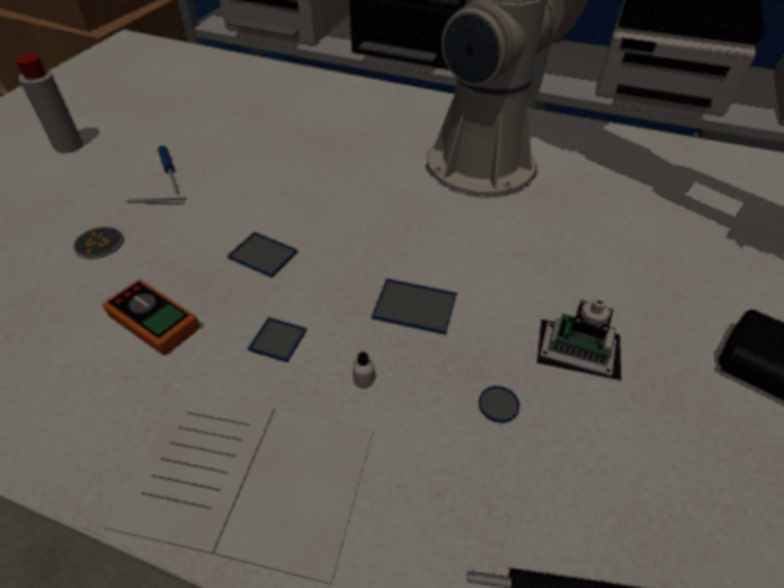

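The top view (784 px wide, left = +y, up = +x) shows the stack at about (205,357). The gear tray is at (267,272), the fan tray at (470,266), the power tray at (369,351) and the board tray at (543,361). The bottle is at (381,252) and the meter at (590,241). Next I locate the blue rims with code.

```bash
cat > h.py <<'E'
from rig import r,cams
import cv2, numpy as np
from scipy.spatial.transform import Rotation as Ro
def grab(n):
    f=cams.grab_frame(n); f["K"]=np.array([[f["fx"],0,f["cx"]],[0,f["fy"],f["cy"]],[0,0,1]]); f["R"]=Ro.from_euler("xyz",f["orientation"]).as_matrix(); return f
def px2w(f,uv,z):
    p=cv2.undistortPoints(np.array(uv,float).reshape(-1,1,2),f["K"],f["D"])[:,0]
    d=np.c_[p,np.ones(len(p))]@f["R"].T
    return f["position"]+d*((z-f["position"][2])/d[:,2])[:,None]
def w2px(f,P):
    return cv2.projectPoints(np.array(P,float).reshape(-1,1,3),cv2.Rodrigues(f["R"].T)[0],-f["R"].T@f["position"],f["K"],f["D"])[0][:,0]
def crop(f,name,x0,y0,w,h,k):
    cv2.imwrite(f"pics/{name}.png",cv2.resize(np.clip(f["image"][y0:y0+h,x0:x0+w,::-1]*1.6,0,255).astype(np.uint8),None,fx=k,fy=k,interpolation=cv2.INTER_CUBIC))
def rects(f,z,amin=150):
    h=cv2.cvtColor(f["image"],cv2.COLOR_RGB2HSV); m=cv2.inRange(h,(105,75,30),(130,255,255))
    m=cv2.morphologyEx(m,cv2.MORPH_CLOSE,np.ones((3,3)))
    for c in cv2.findContours(m,cv2.RETR_EXTERNAL,cv2.CHAIN_APPROX_NONE)[0]:
        if cv2.contourArea(c)<amin: continue
        w=px2w(f,c[:,0,:],z)[:,:2].astype(np.float32); (cx,cy),(a,b),t=cv2.minAreaRect(w)
        if a>b: a,b,t=b,a,t+90   # long axis at t+90; x axis (short) at t
        print("rect",np.round([cx,cy,a,b]),"x-axis deg",round(t,1))
def go(x,y,z,yawdeg=None):
    """shift in tool axes (m) and turn; yawdeg = world direction of finger closing line (tool y), mod 180"""
    s=r.sense(); R=Ro.from_euler("xyz",s["tcp_rot"])
    d=R.inv().apply(np.array([x,y,z])-s["eef_pos"])/1000
    if yawdeg is None: t=np.zeros(3)
    else:
        c=[]
        for k in (0,180):
            a=np.radians(yawdeg+k); Y=np.array([np.cos(a),np.sin(a),0]);Z=np.array([0,0,-1.]);X=np.cross(Y,Z)
            c.append((R.inv()*Ro.from_matrix(np.c_[X,Y,Z])).as_rotvec())
        t=min(c,key=np.linalg.norm)
    print("row",np.round(d,4),np.round(t,3),"q6",s["qpos"][5].round(2),"t",round(s["clock"],1))
E
python3 - <<'E'
from h import *
f=grab("top"); rects(f,9)
print(px2w(f,[(196/1.4,357/1.4)],108),px2w(f,[(211/1.4,357/1.4)],4),px2w(f,[(381/1.4,250/1.4)],60),px2w(f,[(590/1.4,241/1.4)],40))
go(0,0,0)
crop(f,"st",110,215,90,75,8)
s=grab("scene"); crop(s,"sc",370,200,90,75,8)
E
```

```text
rect [ 269. -670.   18.   94.] x-axis deg 136.3
[[465.19503586 287.59456892 108.        ]] [[465.92626089 290.48537573   4.        ]] [[652.44644907 -14.90308102  60.        ]] [[ 674.32597267 -390.28164617   40.        ]]
row [-0.     -0.6244  0.2504] [0. 0. 0.] q6 -0.0 t 0.1
```

View crops.

View pics/st.png

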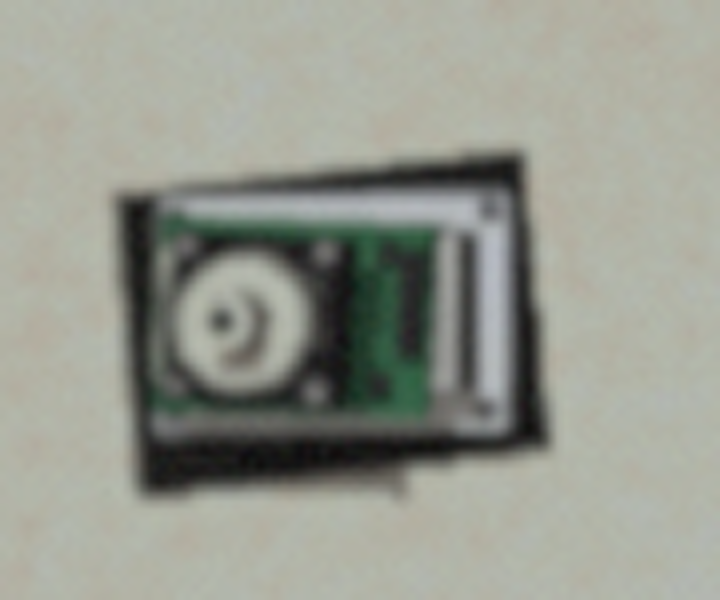

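```bash
python3 - <<'E'
from h import *
f=grab("top")
im=f["image"].astype(int); h=cv2.cvtColor(f["image"],cv2.COLOR_RGB2HSV)
print(h[236:270,236].tolist()[::1][:8], im[190,170:215].tolist()[5:12])
m=((im[...,2]-im[...,0])>12).astype(np.uint8)
m=cv2.morphologyEx(m,cv2.MORPH_CLOSE,np.ones((3,3)))
for c in cv2.findContours(m,cv2.RETR_EXTERNAL,cv2.CHAIN_APPROX_NONE)[0]:
    if cv2.contourArea(c)<150: continue
    w=px2w(f,c[:,0,:],9)[:,:2].astype(np.float32); print(cv2.minAreaRect(w))
E
```

```text
[[106, 82, 81], [107, 71, 83], [108, 70, 84], [109, 58, 84], [108, 55, 83], [107, 57, 85], [106, 51, 85], [104, 44, 86]] [[111, 113, 105], [112, 115, 105], [112, 114, 105], [103, 104, 100], [73, 79, 83], [49, 55, 64], [59, 59, 61]]
((269.2239990234375, -670.3004150390625), (93.56913757324219, 18.240825653076172), 44.62907028198242)
((460.4638977050781, -307.8738708496094), (105.10919189453125, 81.09740447998047), 81.85783386230469)
((478.47320556640625, 8.05550765991211), (95.51176452636719, 132.24790954589844), 5.872161865234375)
((634.5888671875, -178.55508422851562), (71.37152862548828, 71.31793212890625), 2.5312650203704834)
```

The stack crop shows the gear disc centred at (243,322), the fan at about (250,318), and the board and power unit with their long axes left to right (world y). Next I go above the stack for a close look.

```bash
python3 - <<'E'
from h import *
f=grab("top")
print(px2w(f,[(267/1.4,272/1.4)],9), px2w(f,[(110+243/8,215+322/8)],96),px2w(f,[(110+252/8,215+318/8)],86))
go(464,289,250,0)
E
```

```text
[[619.99544024 192.15216631   9.        ]] [[464.69529218 290.15266429  96.        ]] [[465.92659133 290.42008362  86.        ]]
row [-3.580e-01 -2.117e-01  1.000e-04] [-0.     0.     1.271] q6 -0.0 t 0.3
```

```bash
python3 -m crank '[[-0.358,-0.212,0,0,0,1.271,0],[-0.358,-0.212,0,0,0,1.271,0],[-0.358,-0.212,0,0,0,1.271,0],[-0.358,-0.212,0,0,0,1.271,0],[-0.358,-0.212,0,0,0,1.271,0]]' 30; python3 -c "
from h import *
go(464,289,250,0)"
```

```text
clock: 0.8
eef_pos: [353.5, 410.4, 250.4]
tcp_rot: [3.141, -0.0, 2.086]
contact_force: [-0.7, 0.3, -0.4]
opening: 0.999
grasp_force: 0.0
row [-0.1601  0.0364  0.0004] [ 0.    -0.     0.515] q6 0.34 t 0.8
```

```bash
python3 -m crank '[[-0.16,0.036,0,0,0,0.515,0],[-0.16,0.036,0,0,0,0.515,0],[-0.16,0.036,0,0,0,0.515,0],[-0.16,0.036,0,0,0,0.515,0],[-0.16,0.036,0,0,0,0.515,0]]'; python3 -c "
from h import *
go(464,289,250,0)
f=grab('wrist');print(f['position'],f['orientation']);crop(f,'w1',0,0,560,420,1.4)
print(w2px(f,[(464,289,100)]))"
```

```text
clock: 1.3
eef_pos: [464.8, 289.2, 250.3]
tcp_rot: [3.141, 0.0, 1.572]
contact_force: [-0.1, -0.5, 0.1]
opening: 1.001
grasp_force: 0.0
row [-0.0002 -0.0008  0.0003] [0.    0.    0.001] q6 0.55 t 1.3
[464.8056745  363.6064391  373.53970155] [ 2.84945220e+00 -3.71443334e-04  7.12929180e-04]
[[279.51672594 200.97080524]]
```

View pics/w1.png

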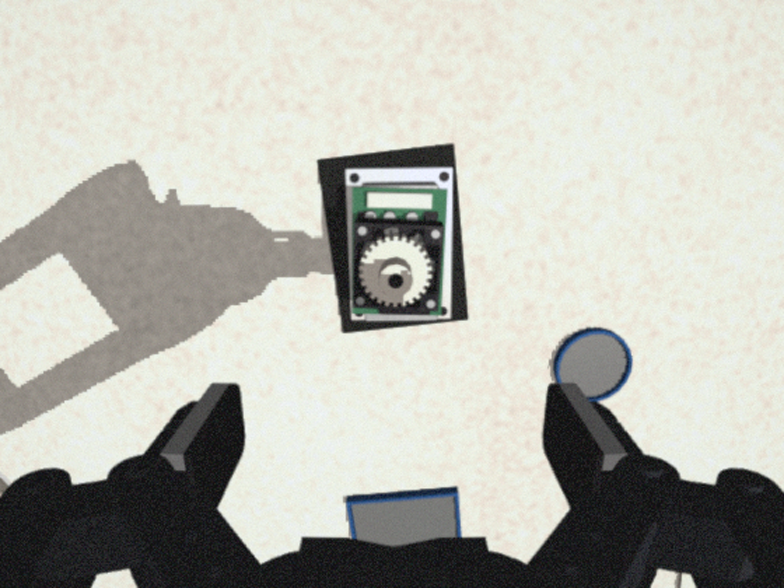

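The wrist view shows the gear's hub top at (396,280) and its disc at (396,271). The fan's screws are at (361,232), (436,234), (431,304) and (357,303), the board is turned about -4° and the power unit about +1.5°. Next I compute positions.

```bash
python3 - <<'E'
from h import *
f=grab("wrist"); k=lambda L,z: px2w(f,np.array(L)/1.4,z)[:,:2].round(1).tolist()
print("hub",k([(396,280)],114),"disc",k([(396,271)],96))
print("fan",k([(361,232),(436,234),(431,304),(357,303)],86))
print("board",k([(358,187),(449,192)],42),"pu",k([(346,170),(452,167),(451,319)],8))
print("geartray",k([(592,364)],9))
go(464,289,127,0)
E
```

```text
hub [[465.4, 294.7]] disc [[465.5, 295.0]]
fan [[445.9, 314.8], [487.8, 313.9], [486.0, 272.8], [443.0, 273.2]]
board [[441.6, 335.8], [499.0, 333.0]] pu [[431.2, 344.5], [504.2, 346.9], [507.3, 236.2]]
geartray [[618.7, 199.7]]
row [-0.0021  0.0008  0.1232] [-0.    -0.     0.007] q6 0.55 t 1.4
```

```bash
python3 - <<'E'
from h import *
s=grab("scene")
print(px2w(s,[(599/1.4,302/1.4)],114),px2w(s,[(499/1.4,404/1.4)],9))
for n in("top","scene"):
  f=grab(n); im=f["image"].astype(int); m=((im[...,2]-im[...,0])>7).astype(np.uint8)
  m=cv2.morphologyEx(m,cv2.MORPH_CLOSE,np.ones((3,3)))
  for c in cv2.findContours(m,cv2.RETR_EXTERNAL,cv2.CHAIN_APPROX_NONE)[0]:
    if cv2.contourArea(c)<150: continue
    w=px2w(f,c[:,0,:],9)[:,:2].astype(np.float32); (a,b),(p,q),t=cv2.minAreaRect(w)
    if a>250 and b>-450: print(n,np.round([a,b,p,q,t],1))
E
```

```text
[[466.85313056 291.26248921 114.        ]] [[625.87125968 194.07436943   9.        ]]
top [ 460.2 -307.7  108.1   82.6   81.9]
top [478.2   8.   97.  133.2   5.9]
top [6.208e+02 1.928e+02 5.650e+01 5.870e+01 2.000e-01]
top [ 6.353e+02 -1.794e+02  7.250e+01  7.420e+01  3.000e-01]
top [ 693.7 -363.1   40.7   52.    74.7]
scene [624.4 192.6  61.9  58.4  12.1]
scene [ 637.8 -177.8   74.7   72.5    2. ]
scene [482.2   7.9  99.4 130.8   6. ]
scene [ 464.  -306.4  108.6   84.6   81.8]
```

```bash
python3 -m crank '[[-0.003,0.001,0.05,0,0,0,0.2],[-0.003,0.001,0.1,0,0,0,0.4],[-0.003,0.001,0.132,0,0,0,0.4],[-0.003,0.001,0.132,0,0,0,0.4],[-0.003,0.001,0.132,0,0,0,0.4]]' 25; python3 -c "
from h import *
f=grab('wrist');crop(f,'w2',120,100,320,240,2.4)
go(465.5,292,118,0)"
```

```text
clock: 2.05
eef_pos: [464.1, 288.8, 118.7]
tcp_rot: [-3.141, 0.0, 1.578]
contact_force: [1.2, 0.4, 0.1]
opening: 0.602
grasp_force: 0.0
row [0.0028 0.0006 0.0018] [ 0.002 -0.001  0.007] q6 0.55 t 2.1
```

View pics/w2.png

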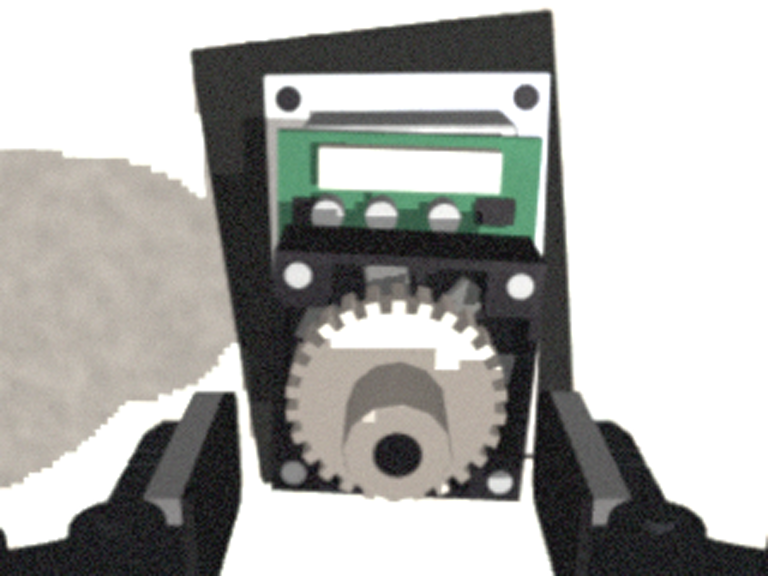

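The close view shows the hub top at (397,455) between the open fingers, with nothing in the way.

```bash
python3 - <<'E'
from h import *
f=grab("wrist"); k=lambda L,z: px2w(f,np.array(L)/2.4+[120,100],z)[:,:2].round(1).tolist()
print(k([(397,455)],114),"disc",k([(396,398)],96),"fan",k([(298,275),(521,287),(500,483),(293,473)],86),"board",k([(283,130),(542,137)],42),"pu",k([(288,98),(526,97)],8))
for i in range(3): go(465.5,292,118,0)
s=r.sense();print(s["eef_pos"])
E
```

```text
[[466.9, 292.6]] disc [[466.9, 294.3]] fan [[448.7, 314.4], [490.1, 312.3], [488.1, 271.0], [446.7, 273.1]] board [[441.6, 335.0], [500.3, 333.8]] pu [[439.3, 338.6], [501.7, 339.3]]
row [0.0027 0.0001 0.0023] [ 0.003 -0.002  0.007] q6 0.55 t 2.1
row [0.0027 0.0001 0.0023] [ 0.003 -0.002  0.007] q6 0.55 t 2.1
row [0.0027 0.0001 0.0023] [ 0.003 -0.002  0.007] q6 0.55 t 2.1
[465.38744004 289.25543998 120.33235207]
```

```bash
python3 -m crank '[[0.003,0.001,0.002,0,0,0,0.4],[0.003,0.001,0.002,0,0,0,1],[0.003,0.001,0.002,0,0,0,1],[0.003,0.001,0.002,0,0,0,1],[0.003,0.001,0.002,0,0,0,1]]' 25;python3 -m crank '[[0,0,0,0,0,0,1],[0,0,0,0,0,0,1],[0,0,-0.005,0,0,0,1],[0,0,-0.025,0,0,0,1],[0,0,-0.06,0,0,0,1]]'; python3 -c "
from h import *
go(622,193.5,160)"
```

```text
clock: 2.65
eef_pos: [465.7, 291.3, 117.0]
tcp_rot: [3.141, -0.001, 1.577]
contact_force: [-0.7, -0.0, 5.7]
opening: 0.199
grasp_force: 24.3
clock: 3.15
eef_pos: [463.9, 290.1, 175.2]
tcp_rot: [-3.138, 0.002, 1.577]
contact_force: [-0.6, -0.0, -0.3]
opening: 0.194
grasp_force: 24.5
row [-0.0975  0.1575  0.0148] [0. 0. 0.] q6 0.55 t 3.1
```

```bash
python3 -m crank '[[-0.098,0.158,0,0,0,0,1],[-0.098,0.158,0,0,0,0,1],[-0.098,0.158,0,0,0,0,1],[-0.098,0.158,0,0,0,0,1],[-0.098,0.158,0.05,0,0,0,1]]';  python3 -c "
from h import *
go(622,192.5,60)
f=grab('wrist');crop(f,'w3',120,100,320,240,2.4)"
```

```text
clock: 3.65
eef_pos: [632.8, 192.7, 132.4]
tcp_rot: [3.127, -0.003, 1.574]
contact_force: [0.6, 0.9, 0.1]
opening: 0.198
grasp_force: 24.5
row [-0.0005 -0.0118  0.0723] [0. 0. 0.] q6 0.29 t 3.6
```

View pics/w3.png

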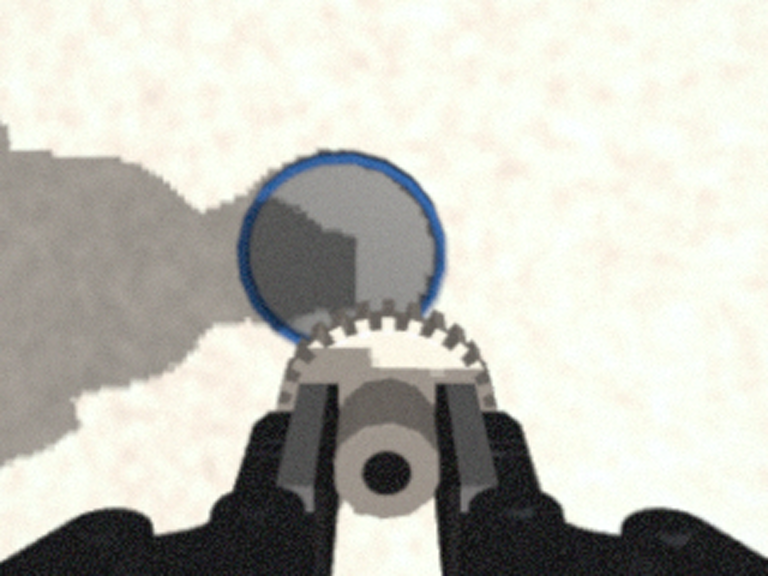

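The gear hangs level in the fingers. The tray rim circle is centred at about (341,254).

```bash
python3 - <<'E'
from h import *
f=grab("wrist"); k=lambda L,z: px2w(f,np.array(L)/2.4+[120,100],z)[:,:2].round(1).tolist()
print(k([(341,254)],9)); print(r.sense()["eef_pos"]); go(622,194,60,0)
E
```

```text
[[611.5, 198.7]]
[621.05525588 191.84981604 121.01414187]
row [0.0023 0.0015 0.061 ] [-0.009  0.003  0.004] q6 0.29 t 3.8
```

```bash
python3 -m crank '[[0.003,0.001,0.03,0,0,0,1],[0.003,0.001,0.061,0,0,0,1],[0.003,0.001,0.061,0,0,0,1],[0.003,0.001,0.061,0,0,0,1],[0.003,0.001,0.061,0,0,0,1]]';  python3 -c "
from h import *
print(r.sense()['eef_pos'])
f=grab('wrist');crop(f,'w4',120,100,320,240,2.4)
print((w2px(f,[(622,193,9),(622,197,9)])-[120,100])*2.4)"
```

```text
clock: 4.25
eef_pos: [625.9, 197.6, 67.6]
tcp_rot: [3.139, -0.001, 1.577]
contact_force: [0.3, 0.0, 0.1]
opening: 0.197
grasp_force: 24.6
[625.92123561 197.60516251  67.63728641]
[[366.77725295 370.72663976]
 [366.76160639 353.95662781]]
```

View pics/w4.png

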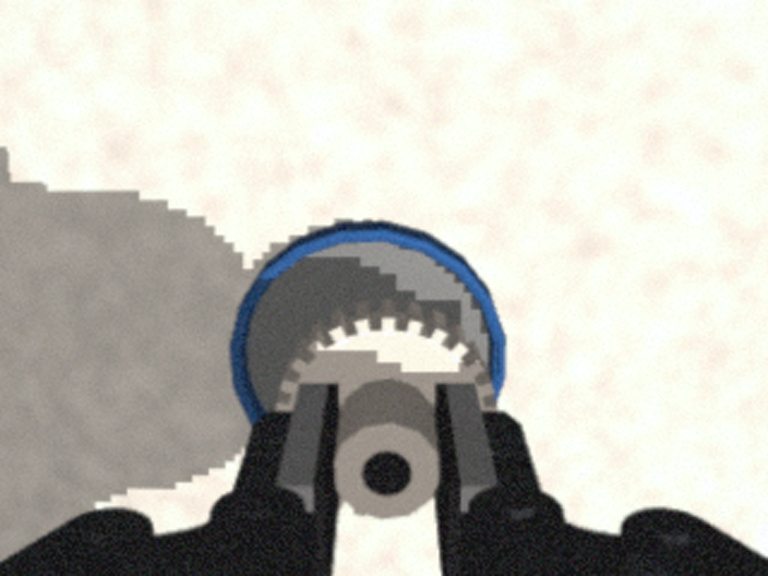

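The rim circle is centred at about (369,355), so the tray is at about (622.5, 196). The gear is nearly above it.

```bash
python3 - <<'E'
from h import *
grab("top");print(r.sense()["eef_pos"]); go(622,195.5,38,0)
E
```

```text
[625.97384752 197.48703133  67.45828556]
row [-0.002  -0.0041  0.0294] [ 0.003 -0.001  0.006] q6 0.3 t 4.3
```

```bash
python3 -m crank '[[-0.002,-0.004,0.015,0,0,0,1],[-0.002,-0.004,0.023,0,0,0,1],[-0.002,-0.004,0.027,0,0,0,1],[-0.002,-0.004,0.029,0,0,0,1],[-0.002,-0.004,0.03,0,0,0,1]]'; python3 -m crank '[[0,0,0.001,0,0,0,1],[0,0,0.001,0,0,0,1],[0,0,0.001,0,0,0,1]]'; python3 -c "
from h import *
print(r.sense()['contact_force'])"
```

```text
clock: 4.85
eef_pos: [621.2, 195.1, 35.4]
tcp_rot: [3.141, -0.0, 1.577]
contact_force: [-0.0, 0.0, -0.4]
opening: 0.196
grasp_force: 24.6
clock: 5.15
eef_pos: [621.3, 195.1, 35.1]
tcp_rot: [3.141, -0.0, 1.577]
contact_force: [-2.1, -0.5, 6.2]
opening: 0.195
grasp_force: 25.1
[-2.13402917 -0.49555005  6.17547593]
```

```bash
python3 -m crank '[[0,0,0,0,0,0,0.7],[0,0,0,0,0,0,0.5],[0,0,0,0,0,0,0.4],[0,0,-0.04,0,0,0,0.2],[0,0,-0.09,0,0,0,0]]'; python3 -m crank '[[0,0,-0.04,0,0,0,0],[0,0,-0.05,0,0,0,0],[0,0,-0.05,0,0,0,0]]'; python3 -c "
from h import *
f=grab('wrist');crop(f,'w5',100,100,360,270,2)
go(468.5,292.5,180,-3)"
```

```text
clock: 5.65
eef_pos: [619.0, 194.4, 122.6]
tcp_rot: [-3.136, 0.002, 1.577]
contact_force: [1.0, -0.3, -0.0]
opening: 0.911
grasp_force: 0.0
clock: 5.95
eef_pos: [622.0, 195.4, 176.3]
tcp_rot: [3.138, -0.001, 1.577]
contact_force: [0.5, -1.2, -0.3]
opening: 1.003
grasp_force: 0.0
row [ 0.0984 -0.1518 -0.0059] [ 0.001 -0.     0.058] q6 0.3 t 6.0
```

View pics/w5.png

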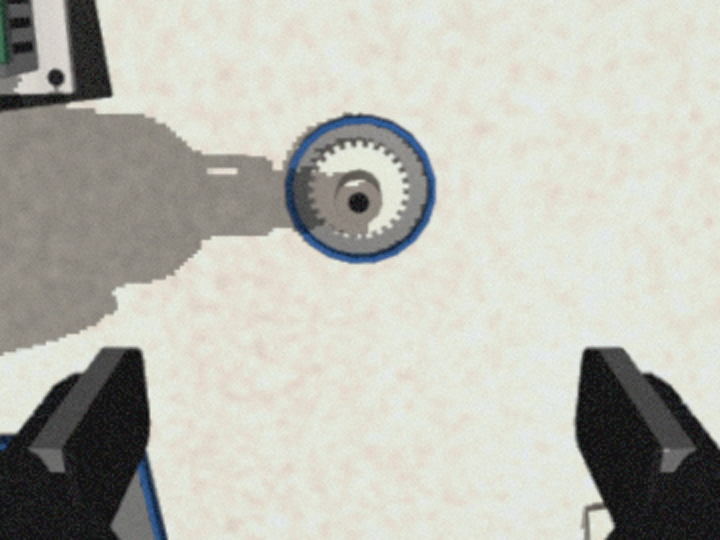

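The gear lies flat and centred in its tray. Next I go to the fan.

```bash
python3 -m crank '[[0.098,-0.152,-0.006,0,0,0.058,0],[0.098,-0.152,-0.006,0,0,0.058,0],[0.098,-0.152,-0.006,0,0,0.058,0],[0.098,-0.152,-0.006,0,0,0.058,0],[0.098,-0.152,-0.006,0,0,0.058,0]]'; python3 -m crank '[[0,0,0,0,0,0,0],[0,0,0,0,0,0,0],[0,0,0,0,0,0,0]]'; python3 -c "
from h import *
f=grab('wrist');crop(f,'w6',120,60,320,240,2.4)
print((w2px(f,[(468.5,292.5,86)])-[120,60])*2.4)
go(468.5,292.5,91,-3)"
```

```text
clock: 6.5
eef_pos: [463.9, 292.8, 177.9]
tcp_rot: [-3.137, 0.002, 1.522]
contact_force: [0.1, -0.2, -0.3]
opening: 0.998
grasp_force: 0.0
clock: 6.8
eef_pos: [469.1, 291.4, 179.6]
tcp_rot: [-3.141, 0.001, 1.518]
contact_force: [0.1, 0.1, -0.4]
opening: 1.003
grasp_force: 0.0
[[383.51159497 391.4230979 ]]
row [ 0.0011 -0.0006  0.0887] [-0.     0.    -0.001] q6 0.61 t 6.8
```

View pics/w6.png

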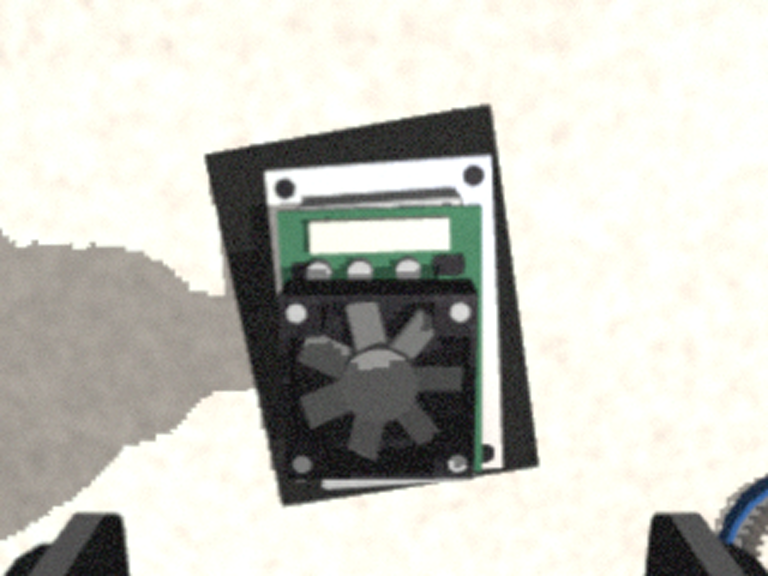

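The fan sits centred at (378,387), aligned with the gripper and now bare. I descend and grip it.

```bash
python3 -m crank '[[0.002,-0.002,0.045,0,0,0,0],[0.002,-0.002,0.075,0,0,0,0],[0.002,-0.002,0.089,0,0,0,0],[0.002,-0.002,0.089,0,0,0,0],[0.002,-0.002,0.089,0,0,0,0]]' 25; python3 -m crank '[[0,0,0,0,0,0,0.3],[0,0,0,0,0,0,1],[0,0,0,0,0,0,1],[0,0,0,0,0,0,1],[0,0,0,0,0,0,1]]' 25; python3 -m crank '[[0,0,0,0,0,0,1],[0,0,-0.004,0,0,0,1],[0,0,-0.02,0,0,0,1],[0,0,-0.05,0,0,0,1],[0,0,-0.09,0,0,0,1]]';python3 -c "
from h import *
f=grab('wrist');crop(f,'w7',120,60,320,240,2.4)
go(636,-177,180,2)"
```

```text
clock: 7.35
eef_pos: [467.2, 294.3, 92.0]
tcp_rot: [3.141, -0.0, 1.518]
contact_force: [0.3, 0.0, -0.0]
opening: 1.001
grasp_force: 0.0
clock: 7.85
eef_pos: [467.1, 294.6, 92.5]
tcp_rot: [3.14, -0.001, 1.519]
contact_force: [-0.5, -1.3, 6.0]
opening: 0.575
grasp_force: 25.4
clock: 8.35
eef_pos: [465.3, 293.5, 181.3]
tcp_rot: [-3.139, 0.002, 1.519]
contact_force: [0.6, 0.4, -1.9]
opening: 0.578
grasp_force: 26.6
row [-0.4633  0.1917  0.0078] [ 0.006 -0.004 -0.087] q6 0.61 t 8.4
```

View pics/w7.png

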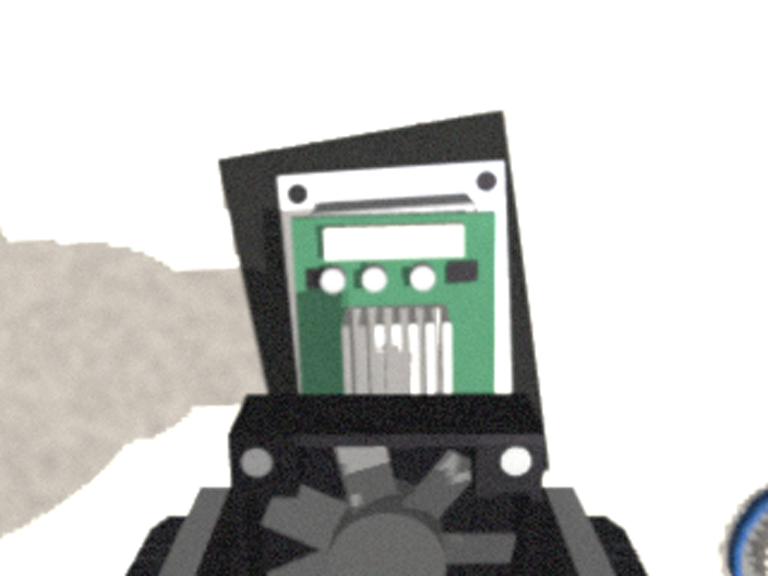

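The fan is held level and the board is undisturbed. Next I carry the fan to its tray.

```bash
python3 -m crank '[[-0.463,0.192,0,0,0,-0.087,1],[-0.463,0.192,0,0,0,-0.087,1],[-0.463,0.192,0,0,0,-0.087,1],[-0.463,0.192,0,0,0,-0.087,1],[-0.463,0.192,0,0,0,-0.087,1]]';python3 -c "
from h import *
go(636,-177,180,2)"
```

```text
clock: 8.9
eef_pos: [550.5, 56.7, 181.9]
tcp_rot: [3.141, -0.0, 1.606]
contact_force: [0.2, 0.7, -0.6]
opening: 0.576
grasp_force: 26.6
row [-0.2366  0.0772  0.0019] [ 0.001 -0.     0.   ] q6 0.06 t 8.9
```

```bash
python3 -m crank '[[-0.237,0.077,0,0,0,0,1],[-0.237,0.077,0,0,0,0,1],[-0.237,0.077,0,0,0,0,1],[-0.237,0.077,0,0,0,0,1],[-0.237,0.077,0,0,0,0,1]]'; python3 -m crank '[[0,0,0.05,0,0,0,1],[0,0,0.08,0,0,0,1],[0,0,0.08,0,0,0,1],[0,0,0.08,0,0,0,1]]'; python3 -c "
from h import *
f=grab('wrist');crop(f,'w8',120,60,320,240,2.4)
print((w2px(f,[(636,-177,9),(636+33,-177+33,9),(636-33,-177+33,9)])-[120,60])*2.4)
go(636,-177,60,2)"
```

```text
clock: 9.4
eef_pos: [635.8, -177.8, 181.7]
tcp_rot: [3.141, 0.0, 1.606]
contact_force: [1.4, 0.8, -1.0]
opening: 0.576
grasp_force: 26.6
clock: 9.8
eef_pos: [635.4, -175.5, 101.7]
tcp_rot: [-3.141, -0.0, 1.606]
contact_force: [-0.6, 0.9, -0.1]
opening: 0.575
grasp_force: 26.6
[[387.67974161 402.4535096 ]
 [525.84352505 280.62039099]
 [258.48051149 271.47850253]]
row [-0.0014 -0.0004  0.043 ] [0.002 0.001 0.001] q6 -0.31 t 9.8
```

View pics/w8.png

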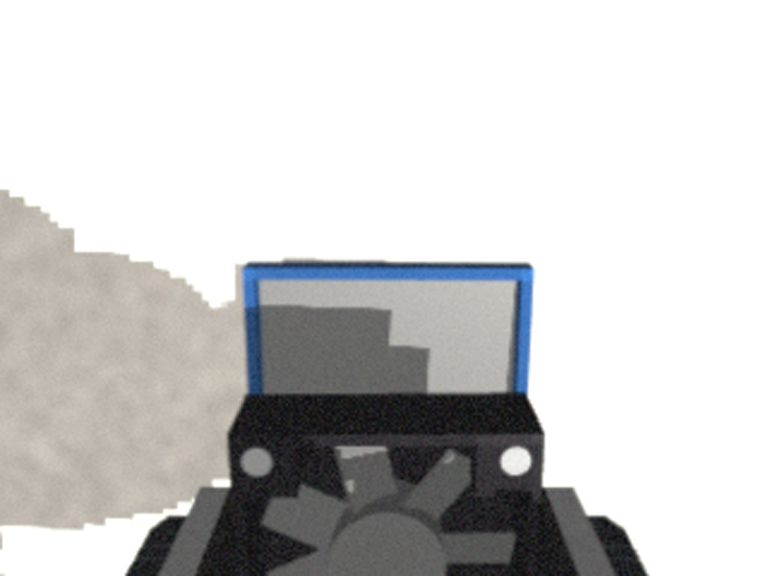

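The tray's inner corners are at (260,279) and (518,279), within about 1 mm of where I predicted. The fan is aligned with it, so I lower it.

```bash
python3 -m crank '[[-0.001,0,0.035,0,0,0,1],[-0.001,0,0.056,0,0,0,1],[-0.001,0,0.064,0,0,0,1],[-0.001,0,0.068,0,0,0,1],[-0.001,0,0.068,0,0,0,1]]'; python3 -m crank '[[0,0,0.001,0,0,0,1],[0,0,0.001,0,0,0,1]]'
```

```text
clock: 10.35
eef_pos: [636.3, -176.6, 34.6]
tcp_rot: [3.14, 0.001, 1.606]
contact_force: [-1.2, -0.4, 0.4]
opening: 0.577
grasp_force: 26.6
clock: 10.55
eef_pos: [636.1, -176.7, 33.4]
tcp_rot: [3.14, 0.0, 1.606]
contact_force: [0.4, 0.1, -0.2]
opening: 0.576
grasp_force: 26.6
```

```bash
python3 -m crank '[[0,0,0.001,0,0,0,1],[0,0,0.002,0,0,0,1],[0,0,0.002,0,0,0,1]]';  python3 -m crank '[[0,0,0.0005,0,0,0,1],[0,0,0.001,0,0,0,1],[0,0,0.001,0,0,0,1]]'
```

```text
clock: 10.85
eef_pos: [635.6, -176.7, 30.7]
tcp_rot: [3.141, 0.0, 1.606]
contact_force: [-1.3, 0.1, 3.0]
opening: 0.579
grasp_force: 27.0
clock: 11.15
eef_pos: [635.6, -176.7, 30.6]
tcp_rot: [3.141, 0.0, 1.606]
contact_force: [-4.1, 0.4, 11.9]
opening: 0.579
grasp_force: 28.0
```

```bash
python3 -m crank '[[0,0,0,0,0,0,0.35],[0,0,0,0,0,0,0.2],[0,0,0,0,0,0,0],[0,0,0,0,0,0,0],[0,0,-0.03,0,0,0,0]]'; python3 -m crank '[[0,0,-0.05,0,0,0,0],[0,0,-0.1,0,0,0,0],[0,0,-0.12,0,0,0,0],[0,0,-0.12,0,0,0,0]]'; python3 -c "
from h import *
go(468.6,292.5,180,-2.7)"
```

```text
clock: 11.65
eef_pos: [632.5, -175.8, 55.8]
tcp_rot: [-3.135, -0.002, 1.606]
contact_force: [-1.0, 0.7, -0.4]
opening: 1.001
grasp_force: 0.0
clock: 12.05
eef_pos: [637.5, -177.2, 183.5]
tcp_rot: [3.135, 0.002, 1.606]
contact_force: [0.6, -0.6, -0.1]
opening: 1.003
grasp_force: 0.0
row [ 0.4753 -0.1524  0.0015] [0.007 0.002 0.082] q6 -0.31 t 12.1
```

```bash
python3 -m crank '[[0.475,-0.152,0,0,0,0.082,0],[0.475,-0.152,0,0,0,0.082,0],[0.475,-0.152,0,0,0,0.082,0],[0.475,-0.152,0,0,0,0.082,0],[0.475,-0.152,0,0,0,0.082,0]]';python3 -c "
from h import *
go(468.6,292.5,180,-2.7)"
```

```text
clock: 12.55
eef_pos: [549.2, 60.2, 177.9]
tcp_rot: [-3.14, 0.0, 1.523]
contact_force: [1.5, -0.3, -0.1]
opening: 1.001
grasp_force: 0.0
row [ 0.2282 -0.0915 -0.002 ] [-0.002  0.    -0.   ] q6 0.15 t 12.6
```

```bash
python3 -m crank '[[0.228,-0.091,0,0,0,0,0],[0.228,-0.091,0,0,0,0,0],[0.228,-0.091,0,0,0,0,0],[0.228,-0.091,0,0,0,0,0],[0.228,-0.091,0,0,0,0,0]]';python3 -m crank '[[0,0,0,0,0,0,0],[0,0,0,0,0,0,0],[0,0,0,0,0,0,0],[0,0,0,0,0,0,0]]';python3 -c "
from h import *
f=grab('wrist');crop(f,'w9',120,60,320,240,2.4)
h=cv2.cvtColor(f['image'],cv2.COLOR_RGB2HSV);m=cv2.inRange(h,(50,70,30),(90,255,255))
m[:, :200]=0;m[:,380:]=0
m=cv2.morphologyEx(m,cv2.MORPH_OPEN,np.ones((3,3)))
p=cv2.findNonZero(m)[:,0];w=px2w(f,p,42)[:,:2].astype(np.float32);print(len(p),cv2.minAreaRect(w))
go(468.6,292.5,180,-2.7)"
```

```text
clock: 13.05
eef_pos: [469.0, 292.4, 178.0]
tcp_rot: [-3.14, 0.001, 1.524]
contact_force: [0.4, 0.3, 0.3]
opening: 1.0
grasp_force: 0.0
clock: 13.45
eef_pos: [470.9, 289.4, 178.8]
tcp_rot: [-3.141, 0.001, 1.522]
contact_force: [0.4, -0.7, 0.1]
opening: 1.002
grasp_force: 0.0
4449 ((467.9390563964844, 292.412353515625), (83.26141357421875, 60.48584747314453), 88.74463653564453)
row [ 0.0029 -0.0026 -0.001 ] [-0.     0.    -0.002] q6 0.6 t 13.5
```

View pics/w9.png

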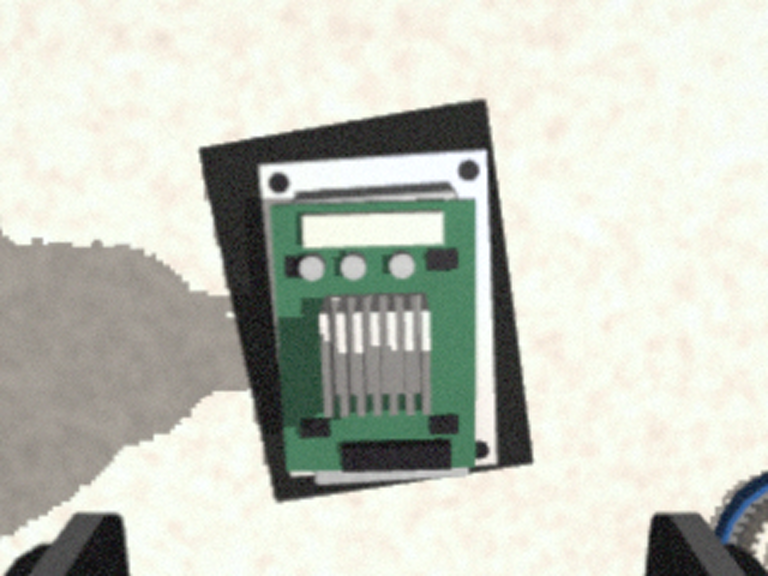

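The board is clear. The green mask puts its centre at (467.9, 292.4), turned about -2°. I descend and grip the heat sink.

```bash
python3 -m crank '[[0.003,-0.003,0.05,0,0,-0.012,0],[0.003,-0.003,0.09,0,0,-0.012,0],[0.003,-0.003,0.108,0,0,-0.012,0],[0.003,-0.003,0.114,0,0,-0.012,0.2],[0.003,-0.003,0.114,0,0,-0.012,0.3]]' 40; python3 -m crank '[[0,0,0,0,0,0,0.5],[0,0,0,0,0,0,1],[0,0,0,0,0,0,1],[0,0,0,0,0,0,1],[0,0,0,0,0,0,1]]'; python3 -m crank '[[0,0,0,0,0,0,1],[0,0,-0.004,0,0,0,1],[0,0,-0.02,0,0,0,1],[0,0,-0.05,0,0,0,1],[0,0,-0.09,0,0,0,1]]';python3 -c "
from h import *
go(462,-306,155,-8)"
```

```text
clock: 14.0
eef_pos: [468.0, 293.1, 64.9]
tcp_rot: [-3.141, 0.001, 1.535]
contact_force: [0.9, 1.0, 0.4]
opening: 0.71
grasp_force: 0.0
clock: 14.5
eef_pos: [468.9, 294.3, 66.8]
tcp_rot: [3.139, -0.001, 1.536]
contact_force: [-0.2, -1.1, 7.2]
opening: 0.342
grasp_force: 41.0
clock: 15.0
eef_pos: [466.6, 293.2, 155.3]
tcp_rot: [-3.139, 0.002, 1.536]
contact_force: [1.0, -0.2, -1.8]
opening: 0.339
grasp_force: 40.0
row [-0.599   0.0163  0.0013] [-0.003  0.002  0.105] q6 0.59 t 15.0
```

```bash
python3 -m crank '[[-0.599,0.016,0,0,0,0.105,1],[-0.599,0.016,0,0,0,0.105,1],[-0.599,0.016,0,0,0,0.105,1],[-0.599,0.016,0,0,0,0.105,1],[-0.599,0.016,0,0,0,0.105,1]]';python3 -c "
from h import *
go(462,-305,155,-8)"
```

```text
clock: 15.5
eef_pos: [465.4, 42.2, 155.9]
tcp_rot: [3.141, -0.0, 1.431]
contact_force: [1.4, -0.2, -0.1]
opening: 0.339
grasp_force: 40.0
row [-0.3443  0.0449  0.0009] [ 0.001 -0.     0.   ] q6 0.23 t 15.5
```

```bash
python3 -m crank '[[-0.344,0.045,0,0,0,0,1],[-0.344,0.045,0,0,0,0,1],[-0.344,0.045,0,0,0,0,1],[-0.344,0.045,0,0,0,0,1],[-0.344,0.045,0,0,0,0,1]]';python3 -m crank '[[-0.1,0,0,0,0,0,1],[-0.1,0,0.0,0,0,0,1],[-0.1,0,0.02,0,0,0,1],[-0.1,0,0.04,0,0,0,1],[-0.1,0,0.04,0,0,0,1]]';python3 -c "
from h import *
grab('top')
f=grab('wrist');im=f['image'].astype(int);m=((im[...,2]-im[...,0])>25).astype(np.uint8)
p=cv2.findNonZero(m)[:,0];w=px2w(f,p,9)[:,:2]
k=(abs(w[:,0]-462)<70)&(abs(w[:,1]+307)<80);w=w[k];print(k.sum())
top=w[w[:,1]>-270];print('xmin',w[:,0].min(),'xmax',w[:,0].max(),'ymax',w[:,1].max())
a=np.radians(-8.1);ct=np.array([462,-306]);l=(w-ct)@np.c_[[np.cos(a),np.sin(a)],[-np.sin(a),np.cos(a)]]
print('local ext',np.percentile(l,[0.5,99.5],axis=0))
print(r.sense()['eef_pos']);go(462,-305,80,-8)"
```

```text
clock: 16.0
eef_pos: [462.9, -208.2, 155.9]
tcp_rot: [3.141, 0.0, 1.431]
contact_force: [1.8, 0.6, -1.3]
opening: 0.341
grasp_force: 40.0
clock: 16.5
eef_pos: [447.6, -304.5, 113.5]
tcp_rot: [-3.138, -0.002, 1.43]
contact_force: [-0.5, 0.5, -0.3]
opening: 0.342
grasp_force: 39.9
1783
xmin 424.5473993508177 xmax 509.02144331057343 ymax -248.87836425536486
local ext [[-41.07821861 -49.3399747 ]
 [ 40.23312815  51.95803746]]
[ 449.20130214 -304.8977902   115.62455208]
row [0.0017 0.0127 0.0356] [-0.001 -0.    -0.   ] q6 -0.46 t 16.6
```

```bash
python3 -m crank '[[0.001,0.0125,0.02,0,0,0,1],[0.001,0.0125,0.05,0,0,0,1],[0.001,0.0125,0.065,0,0,0,1],[0.001,0.0125,0.065,0,0,0,1],[0.001,0.0125,0.065,0,0,0,1]]';python3 -c "
from h import *
grab('top')
f=grab('wrist');crop(f,'w10',100,60,360,270,2)
print(r.sense()['eef_pos']);go(461.5,-305.5,36,-8)"
```

```text
clock: 17.1
eef_pos: [462.1, -305.9, 51.1]
tcp_rot: [3.141, 0.0, 1.431]
contact_force: [0.3, -0.9, -1.9]
opening: 0.338
grasp_force: 40.0
[ 462.55765106 -306.31274323   51.64566038]
row [ 0.0007 -0.0012  0.0156] [ 0.002  0.001 -0.   ] q6 -0.45 t 17.2
```

View pics/w10.png

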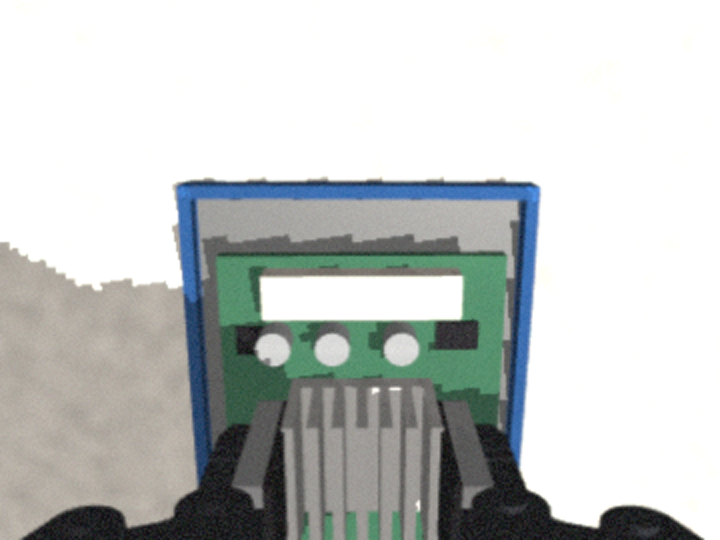

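The board is level and lines up inside the rim, with the board's end edge at row 254 and the rim's inner edge at row 199. I lower it.

```bash
python3 -m crank '[[0.001,-0.001,0.008,0,0,0,1],[0.001,-0.001,0.012,0,0,0,1],[0.001,-0.001,0.014,0,0,0,1],[0.001,-0.001,0.015,0,0,0,1],[0.001,-0.001,0.016,0,0,0,1]]';python3 -m crank '[[0,0,0.001,0,0,0,1],[0,0,0.001,0,0,0,1]]'
```

```text
clock: 17.7
eef_pos: [461.0, -304.8, 34.2]
tcp_rot: [-3.142, -0.0, 1.431]
contact_force: [0.2, -0.0, -1.5]
opening: 0.343
grasp_force: 40.0
clock: 17.9
eef_pos: [461.0, -304.7, 33.2]
tcp_rot: [-3.142, -0.0, 1.431]
contact_force: [-0.4, 0.4, -1.8]
opening: 0.344
grasp_force: 40.0
```

```bash
python3 -m crank '[[0,0,0.001,0,0,0,1],[0,0,0.001,0,0,0,1]]'; python3 -m crank '[[0,0,0.001,0,0,0,1],[0,0,0.001,0,0,0,1]]'
```

```text
clock: 18.1
eef_pos: [461.0, -304.8, 32.8]
tcp_rot: [3.142, 0.0, 1.431]
contact_force: [-2.5, -0.1, 5.0]
opening: 0.337
grasp_force: 40.9
clock: 18.3
eef_pos: [461.1, -304.8, 32.8]
tcp_rot: [3.141, 0.0, 1.431]
contact_force: [-4.8, 2.9, 18.8]
opening: 0.343
grasp_force: 42.5
```

```bash
python3 -m crank '[[0,0,-0.001,0,0,0,0.6],[0,0,-0.001,0,0,0,0.3],[0,0,-0.001,0,0,0,0.1],[0,0,-0.03,0,0,0,0],[0,0,-0.08,0,0,0,0]]'; python3 -m crank '[[0.05,0,-0.03,0,0,0,0],[0.1,0,-0.06,0,0,0,0],[0.15,0,-0.06,0,0,0,0],[0.2,0,-0.06,0,0,0,0],[0.25,0,-0.06,0,0,0,0]]'; python3 -c "
from h import *
go(468.5,291,175,1.5)"
```

```text
clock: 18.8
eef_pos: [458.9, -303.4, 109.2]
tcp_rot: [-3.135, -0.003, 1.431]
contact_force: [-0.1, -0.4, 0.5]
opening: 0.998
grasp_force: 0.0
clock: 19.3
eef_pos: [494.1, -70.0, 171.8]
tcp_rot: [3.14, 0.0, 1.43]
contact_force: [0.8, 0.2, -0.3]
opening: 1.002
grasp_force: 0.0
row [ 0.3539 -0.0759 -0.0033] [ 0.001  0.    -0.167] q6 -0.0 t 19.3
```

```bash
python3 -m crank '[[0.354,-0.076,0,0,0,-0.167,0],[0.354,-0.076,0,0,0,-0.167,0],[0.354,-0.076,0,0,0,-0.167,0],[0.354,-0.076,0,0,0,-0.167,0],[0.354,-0.076,0,0,0,-0.167,0]]'; python3 -m crank '[[0.105,0.006,0,0,0,0,0],[0.105,0.006,0,0,0,0,0],[0.105,0.006,0,0,0,0,0],[0.105,0.006,0,0,0,0,0],[0.105,0.006,0,0,0,0,0]]';  python3 -c "
from h import *
grab('top')
f=grab('wrist');crop(f,'w11',120,60,320,240,2.4)
print((w2px(f,[(468.5,291,38)])-[120,60])*2.4)
go(468.5,291,175,1.5)"
```

```text
clock: 19.8
eef_pos: [475.5, 179.6, 171.2]
tcp_rot: [3.141, -0.0, 1.598]
contact_force: [1.1, 0.4, 0.7]
opening: 1.0
grasp_force: 0.0
clock: 20.3
eef_pos: [478.7, 281.7, 170.7]
tcp_rot: [-3.141, 0.001, 1.598]
contact_force: [-0.2, 0.0, 0.2]
opening: 0.998
grasp_force: 0.0
[[351.66155752 320.49639775]]
row [ 0.0101 -0.0103 -0.004 ] [-0.001  0.001 -0.001] q6 0.5 t 20.4
```

View pics/w11.png

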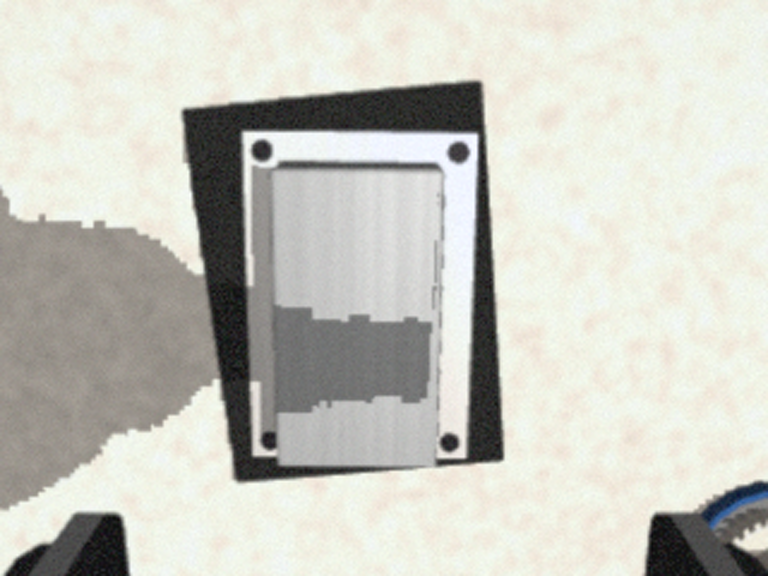

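The power unit is bare. Its flange corners are at (242,131), (478,134), (467,458) and (253,458), and the housing top runs (270,165)–(443,168)–(437,467)–(278,465).

```bash
python3 - <<'E'
from h import *
f=grab("wrist"); k=lambda L,z: px2w(f,np.array(L)/2.4+[120,60],z)[:,:2].astype(np.float32)
for L,z in (([(242,131),(478,134),(467,458),(253,458)],8),([(270,165),(443,168),(437,467),(278,465)],38)):
    w=k(L,z);print(w.mean(0),cv2.minAreaRect(w))
print(r.sense()['eef_pos']);go(468.5,291,60,0.5)
E
```

```text
[470.27698 289.19623] ((470.3592224121094, 289.08612060546875), (74.3918685913086, 110.64193725585938), 0.8857418298721313)
[470.2616  290.04605] ((470.4080505371094, 290.12237548828125), (49.59638977050781, 92.04137420654297), 0.9160922169685364)
[479.13641853 281.28840698 171.10902117]
row [ 0.01   -0.0103  0.1111] [-0.     0.     0.017] q6 0.5 t 20.4
```

```bash
python3 -m crank '[[0.009,-0.0085,0.03,0,0,0.01,0],[0.009,-0.0085,0.075,0,0,0.01,0],[0.009,-0.0085,0.115,0,0,0.01,0],[0.009,-0.0085,0.132,0,0,0.01,0],[0.009,-0.0085,0.138,0,0,0.01,0]]' 80; python3 -m crank '[[0,0,0,0,0,0,0],[0,0,0,0,0,0,0.3],[0,0,0,0,0,0,1],[0,0,0,0,0,0,1],[0,0,0,0,0,0,1]]'; python3 -m crank '[[0,0,0,0,0,0,1],[0,0,0,0,0,0,1],[0,0,-0.004,0,0,0,1],[0,0,-0.012,0,0,0,1],[0,0,-0.03,0,0,0,1]]'
```

```text
clock: 20.95
eef_pos: [469.4, 289.7, 31.2]
tcp_rot: [-3.138, 0.002, 1.586]
contact_force: [-0.8, 0.6, -0.1]
opening: 1.0
grasp_force: 0.0
clock: 21.45
eef_pos: [471.0, 291.9, 34.8]
tcp_rot: [3.14, -0.001, 1.588]
contact_force: [-2.0, -1.8, 9.6]
opening: 0.562
grasp_force: 83.4
clock: 21.95
eef_pos: [469.5, 290.9, 62.9]
tcp_rot: [-3.14, 0.001, 1.588]
contact_force: [-0.2, 0.7, -4.3]
opening: 0.563
grasp_force: 83.2
```

```bash
python3 -c "
from h import *
go(480,11,120,5.9)"; python3 -m crank '[[0,0,-0.05,0,0,0,1],[0,0,-0.057,0,0,0,1],[0,0,-0.057,0,0,0,1]]';python3 -c "
from h import *
go(480,11,120,5.9)"
```

```text
row [-0.2802  0.0056 -0.0567] [-0.002  0.001 -0.086] q6 0.54 t 21.9
clock: 22.25
eef_pos: [471.5, 292.2, 122.2]
tcp_rot: [3.138, -0.002, 1.588]
contact_force: [-0.9, 0.1, -3.4]
opening: 0.565
grasp_force: 85.0
row [-0.2813  0.0037  0.0017] [ 0.004 -0.002 -0.086] q6 0.54 t 22.2
```

```bash
python3 -m crank '[[-0.05,0.004,0,0,0,-0.086,1],[-0.1,0.004,0,0,0,-0.086,1],[-0.15,0.004,0,0,0,-0.086,1],[-0.2,0.004,0,0,0,-0.086,1],[-0.25,0.004,0,0,0,-0.086,1]]'; python3 -m crank '[[-0.031,0.003,0.01,0,0,0,1],[-0.031,0.003,0.03,0,0,0,1],[-0.031,0.003,0.04,0,0,0,1],[-0.031,0.003,0.04,0,0,0,1],[-0.031,0.003,0.04,0,0,0,1]]'; python3 -c "
from h import *
grab('top')
f=grab('wrist');im=f['image'].astype(int);m=((im[...,2]-im[...,0])>25).astype(np.uint8)
p=cv2.findNonZero(m)[:,0];w=px2w(f,p,9)[:,:2]
ct=np.array([480,9]);a=np.radians(5.9);l=(w-ct)@np.c_[[np.cos(a),np.sin(a)],[-np.sin(a),np.cos(a)]]
k=(abs(l[:,0])<58)&(abs(l[:,1])<80);l=l[k];print('local ext',np.percentile(l,[0.5,99.5],axis=0))
e=l[l[:,1]>56];print('far rim slope deg',np.degrees(np.polyfit(e[:,0],e[:,1],1)[0]))
go(480,11,80,5.9);print(r.sense()['eef_pos'])"
```

```text
clock: 22.75
eef_pos: [477.2, 39.9, 118.8]
tcp_rot: [-3.139, -0.0, 1.674]
contact_force: [0.7, 0.5, -4.5]
opening: 0.566
grasp_force: 84.8
clock: 23.25
eef_pos: [484.3, 11.8, 79.7]
tcp_rot: [-3.14, -0.0, 1.675]
contact_force: [0.1, 0.1, -3.1]
opening: 0.567
grasp_force: 84.7
local ext [[-48.52930567 -18.96973038]
 [ 46.7780646   66.2674501 ]]
far rim slope deg 0.06809902760719909
row [-0.0004 -0.0051  0.0005] [0.    0.    0.001] q6 -0.08 t 23.4
[485.06679927  11.92164658  80.53754517]
```

```bash
python3 -m crank '[[0,-0.0055,0.01,0,0,0,1],[0,-0.0055,0.025,0,0,0,1],[0,-0.0055,0.036,0,0,0,1],[0,-0.0055,0.041,0,0,0,1],[0,-0.0055,0.042,0,0,0,1]]'; python3 -m crank '[[0,0,0.001,0,0,0,1],[0,0,0.001,0,0,0,1]]'; python3 -m crank '[[0,0,0.001,0,0,0,1],[0,0,0.001,0,0,0,1]]'
```

```text
clock: 23.85
eef_pos: [478.9, 10.7, 37.5]
tcp_rot: [-3.14, -0.0, 1.674]
contact_force: [0.4, 1.4, -4.6]
opening: 0.566
grasp_force: 84.8
clock: 24.05
eef_pos: [479.6, 10.7, 37.4]
tcp_rot: [3.141, 0.0, 1.674]
contact_force: [-0.4, 0.8, -3.0]
opening: 0.568
grasp_force: 84.8
clock: 24.25
eef_pos: [479.5, 10.6, 36.4]
tcp_rot: [3.141, 0.0, 1.674]
contact_force: [0.8, -0.7, -3.2]
opening: 0.567
grasp_force: 84.8
```

```bash
for i in 1 2; do :; done; python3 -m crank '[[0,0,0.001,0,0,0,1],[0,0,0.001,0,0,0,1]]'; python3 -m crank '[[0,0,0.001,0,0,0,1],[0,0,0.001,0,0,0,1]]'
```

```text
clock: 24.45
eef_pos: [479.3, 10.6, 35.2]
tcp_rot: [3.142, 0.0, 1.674]
contact_force: [0.5, -0.8, -2.7]
opening: 0.567
grasp_force: 84.8
clock: 24.65
eef_pos: [479.4, 10.6, 34.8]
tcp_rot: [3.142, 0.0, 1.674]
contact_force: [-3.8, -0.9, 8.2]
opening: 0.563
grasp_force: 86.3
```

```bash
python3 -m crank '[[0,0,0,0,0,0,0.35],[0,0,0,0,0,0,0.2],[0,0,0,0,0,0,0],[0,0,-0.005,0,0,0,0],[0,0,-0.04,0,0,0,0]]'; python3 -m crank '[[0,0,-0.05,0,0,0,0],[0,0,-0.1,0,0,0,0],[0.05,-0.02,-0.14,0,0,0,0],[0.1,-0.04,-0.16,0,0,0,0],[0.15,-0.08,-0.16,0,0,0,0]]'; python3 -m crank '[[0.05,-0.03,0,0,0,0,0],[0.1,-0.06,0,0,0,0,0],[0.1,-0.06,0,0,0,0,0],[0.1,-0.06,0,0,0,0,0]]'; python3 - <<'E'
from h import *
def rep(nm,f,m,z,c,R):
    p=cv2.findNonZero(m)[:,0];w=px2w(f,p,z)[:,:2];w=w[np.hypot(*(w-c).T)<R]
    if len(w)>5:
        (a,b),s,t=cv2.minAreaRect(w.astype(np.float32));print(nm,len(w),np.round([a,b,*s,t],1))
for n in("top","scene"):
    f=grab(n);h=cv2.cvtColor(f["image"],cv2.COLOR_RGB2HSV);im=f["image"].astype(int)
    rep(n+" board",f,cv2.inRange(h,(50,70,20),(90,255,255)),8,[462,-307],60)
    rep(n+" fan",f,(im.sum(2)<115).astype(np.uint8),24,[636,-178],45)
    rep(n+" gear",f,(im.min(2)>95).astype(np.uint8),14,[622,195],26)
    rep(n+" pu",f,(im.min(2)>90).astype(np.uint8),8,[480,9],58)
    rep(n+" bottle dark",f,(im.sum(2)<115).astype(np.uint8),62,[652,-15],25)
E
```

```text
clock: 25.15
eef_pos: [477.0, 10.6, 72.2]
tcp_rot: [-3.135, -0.001, 1.674]
contact_force: [0.3, 0.1, -0.2]
opening: 1.002
grasp_force: 0.0
clock: 25.65
eef_pos: [408.7, 126.0, 233.2]
tcp_rot: [3.136, -0.001, 1.672]
contact_force: [0.7, 0.9, 0.1]
opening: 0.995
grasp_force: 0.0
clock: 26.05
eef_pos: [336.0, 219.3, 230.5]
tcp_rot: [3.141, -0.001, 1.677]
contact_force: [-0.0, 0.0, 0.4]
opening: 1.003
grasp_force: 0.0
top board 333 [ 459.5 -307.6   79.9   58.2   82.5]
top fan 180 [ 631.4 -178.1   50.9   48.3    4.3]
top gear 122 [621.3 195.6  34.6  33.9  45.5]
top pu 1211 [4.806e+02 7.600e+00 1.132e+02 1.111e+02 2.000e-01]
top bottle dark 21 [ 6.535e+02 -1.450e+01  9.900e+00  9.800e+00  3.000e-01]
scene board 126 [ 462.9 -307.3   81.3   58.2   82.2]
scene fan 458 [ 646.7 -168.7   67.2   69.2    1.9]
scene gear 40 [625.8 195.3  20.1  31.4   4.9]
scene pu 80 [482.4  13.4  95.2 104.2  58.4]
scene bottle dark 56 [660.  -12.6  20.8  12.6  22.9]
```

```bash
python3 -c "
from rig import sign_off
print(sign_off())"
```

```text
the job is handed in; nothing more can be done
None
```

I put the gear, fan, circuit board and power unit each in its own tray and handed the job in at about 26 s. The gear I saw flat in its tray; the others I judged from the touchdown height and force, plus for the board and fan a camera measurement. I never moved the multimeter or the bottle.

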